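# Unstack the tea things on the hallway bench

## Robot

A 6-joint arm with a two-finger parallel gripper is mounted at the origin on the work surface. World frame = base frame: x ahead of the robot, y to its left, z up, the work surface at z = 0. Lengths are in mm, angles in rad, forces in N, time in s.
With the tool pointing down it reaches from about 350 to 800 mm from the base axis. Payload 7.3 kg.
Tool frame: the origin (TCP) lies between the finger pads; the fingertips stand 17 mm ahead of it and the grasp point (between the pads) lies 2 mm behind it; y points along the fingers, x is the direction in which the jaws open and shut, and the axes are right-handed (so a half turn about y gives the same grasp; the last joint's range is limited). The gripper opens to 85 mm and grips with 20 to 120 N. Pads are 22 mm wide; open, the fingers measure 114 mm over their backs; the gripper's body (76 mm by 85 mm) begins 54 mm behind the grasp point. The pads swing forward as they close: fully open they stand 13 mm farther back than shut.
Start: joints at [-1.27, 0.342, 1.524, -0, 1.275, -0.146], TCP at [226.866, -473.471, 248.322] pointing down, gripper open.
Joint ranges: [-2.53, 2.53], [-0.77, 2.02], [0.04, 2.7], [-1, 4.14], [0.28, 2.66], [-3.11, 3.11]. Speed limits (rad/s): [2.57, 2.57, 3.14, 3.14, 3.14, 3.14].

## Interface

Orientations are given as [roll, pitch, yaw] about the fixed x, y, z axes, in that order (R = Rz(yaw) Ry(pitch) Rx(roll)).
In Python, from bench import ctrl gives the robot as it stands. The module is installed in compiled form; this text tells all that it offers. Calls block until the motion is done:
- ctrl.goto(position, orientation): joint-space move of the TCP to a pose.
- ctrl.movel(position, attitude=None, rate=150): straight line of the TCP; attitude=None keeps the orientation; rate is the mean speed in mm/s.
- ctrl.set_joints(angles): joint-space move.
- ctrl.command_gripper(opening, force=None): finger opening in mm; force is the grip in N (None keeps the last); returns when the fingers have stopped.
- ctrl.wait(seconds).
- ctrl.ik(position, orientation): joint angles nearest the present ones, or None.
- ctrl.read_camera(name): name is "scene" or "side" or "wrist"; returns a dict with "image" (384x512x3 uint8, red, green, blue), "vertical_fov" (degrees; the focal length in pixels is half the picture's height over the tangent of half this angle, whatever the lens; pixels are square), "cx", "cy" (the principal point, pixels), "xyz" and "rotation" of the camera in the world; the wrist camera has in their place "hand_eye" (4x4, takes a point from camera to tool coordinates, whose origin is the TCP and whose axes are the tool frame's). Camera axes: x right, y down, z forward; pixel columns grow to the right and rows downward; lengths in mm; the calibration is good to about 2 mm. A picture is of the moment at which its call begins: read the wrist's pose just before it. There is no depth.
A pose or a line that the arm cannot do raises ctrl.MotionError and nothing moves.
- ctrl.hand_in(): hands the job in, once; it reports no verdict.
Readings, each from a call of its own:
- ctrl.current_time_s(): time.
- ctrl.current_joints(): joint angles.
- ctrl.current_dq(): joint speeds.
- ctrl.current_joint_efforts(): joint torques, N m.
- ctrl.current_position(): TCP position.
- ctrl.current_orientation(): TCP orientation.
- ctrl.current_wrist_force(): force on the tool from outside, world axes, zero at the start.
- ctrl.current_ft_torque(): the same for the moment, N m.
- ctrl.current_width(): finger opening in mm.
Only numpy, scipy, OpenCV 4.12 (cv2) and the standard library are available. Lean on these libraries where they do the work, as an engineer would, in place of code of your own. Each camera call takes 0.05 s, during which the arm holds its last target.

## Task

The washed tea things stand in one pile on the bench: take the pile apart and set each upright in the middle of its own place, the steel tea strainer in the saucer, the clear baby food jar on the round cork coaster, the green jar in the yellow crate, and the flat metal tin on the terracotta tile with its long side along the tile's long side. Do not drop or tip over the glass jars, and leave the colander and the mug where they are.

Things in the scene. Friction and masses are not known exactly. Their poses are not given: they have to be found in the camera images.
- strainer_c (a point): steel tea strainer, an open-topped upright round basket, 38 mm in diameter and 44 mm high, about 50 g; top of the pile, standing on the lid of the baby food jar. The point is its centre, 22 mm above its underside; z is up along its axis
- baby_jar_c (a point): clear glass baby food jar with a flat white lid, 47 mm in diameter (lid 45 mm) and 58 mm high in all (the lid is the top 12 mm), about 120 g; second from the top, standing on the lid of the green jar. The point is its centre, 29 mm above its underside; z is up along its axis
- green_jar_c (a point): green glass jar with a metal twist lid, 58 mm in diameter (lid 54 mm) and 80 mm high in all (the lid is the top 16 mm), about 250 g; third from the top, standing on the tin. The point is its centre, 40 mm above its underside; z is up along its axis
- tin_c (a point): flat closed rectangular metal tin, 105 mm long (its x) by 60 mm wide (its y) by 45 mm high, about 200 g; bottom of the pile, standing on the bench. The point is its centre, 22.5 mm above its underside; x runs along its length, z is up
- saucer: white ceramic saucer, fixed on the bench, 132 mm across the rim, 13 mm high; its flat inner floor is 4 mm above the bench and about 80 mm in diameter. Origin at the centre of its underside, on the bench; z is up
- coaster: flat round cork coaster with a thin black rubber edge, fixed on the bench, 92 mm in diameter, 8 mm thick. Origin at the centre of its underside, on the bench; z is up
- crate: yellow plastic crate, open at the top, fixed on the bench: outside 140 mm (its x) by 170 mm (its y) by 50 mm high, walls 4 mm thick, inner floor 4 mm above the bench. Origin at the centre of its underside, on the bench; z is up
- tile: terracotta tile, fixed on the bench, 140 mm long (its x) by 100 mm wide (its y) by 8 mm thick. Origin at the centre of its underside, on the bench; x runs along its length, z is up
- colander: white plastic colander, a bystander to be left alone, 200 mm in diameter, 68 mm high, loose at the left end of the bench. Origin at the centre of its underside
- mug: blue ceramic mug, a bystander to be left alone, 80 mm in diameter, 90 mm high, with a handle on its +y side, loose at the right end of the bench. Origin at the centre of its underside
Mind the look-alikes: they are no part of the job. What is shaped like the part that bears baby_jar_c but pink or red is not meant.

How it is judged (in metres and radians):
At the end, for the whole second after the job is handed in: Strainer in saucer, baby food jar on coaster, green jar in crate, tin on tile: each released, at rest, upright within 0.12 rad, centre within 15 mm of the middle of its place and 5 mm of its resting height; tin and tile lengths within 0.2 rad (horizontal distance between strainer_c and saucer below 0.015 m and z of strainer_c in the frame of saucer between 0.021 and 0.031 m and angle between each of strainer_c, baby_jar_c, green_jar_c, tin_c's own z axis and vertical below 0.12 rad and linear speed of each of strainer, baby_jar, green_jar, tin below 0.02 m/s and horizontal distance between baby_jar_c and coaster below 0.015 m and z of baby_jar_c in the frame of coaster between 0.032 and 0.042 m and horizontal distance between green_jar_c and crate below 0.015 m and z of green_jar_c in the frame of crate between 0.039 and 0.049 m and horizontal distance between tin_c and tile below 0.015 m and z of tin_c in the frame of tile between 0.0255 and 0.0355 m and angle between the x axis of tin_c and the x axis of tile, either way round below 0.2 rad); the robot touches nothing.
It fails at once if the colander is moved (distance of colander from where it was at the start of the episode above 0.03 m).
It fails at once if the mug is moved (distance of mug from where it was at the start of the episode above 0.03 m).
It fails at once if a glass jar is tipped over (angle between any of green_jar_c, baby_jar_c's own z axis and vertical above 0.7 rad).
It fails at once if the green glass jar is dropped (falls freely, as from more than about 25 mm) (linear speed of green_jar above 0.7 m/s and contact force between green_jar and anything else below 0.05 N).
It fails at once if the baby food jar is dropped (falls freely, as from more than about 25 mm) (linear speed of baby_jar above 0.7 m/s and contact force between baby_jar and anything else below 0.05 N).
It also fails if it takes over 128 s, if anything falls off the work surface, if the arm or the gripper's body presses on something with over 40 N, if the wrist force passes 120 N, or if a joint passes its speed limit or range.

## Working session

There is one attempt and no reset: what is moved stays moved. The work goes in short steps, each a Python script; the robot and the scene stay as the last script left them, time stands still between calls to the robot, and variables do not carry over. Pictures are saved under pics/ and viewed, and the job is handed in when it is done.

```bash
mkdir -p pics; ls
python3 - <<'E'
from bench import ctrl
import cv2
for n in ["scene","side","wrist"]:
    r=ctrl.read_camera(n)
    cv2.imwrite(f"pics/{n}0.png",r["image"][:,:,::-1])
    print(n,{k:(v if k!="image" else v.shape) for k,v in r.items()})
print(ctrl.current_time_s(),ctrl.current_position(),ctrl.current_orientation(),ctrl.current_width())
E
```

```text
pics
scene {'image': (384, 512, 3), 'vertical_fov': 57.91662636794583, 'cx': 254.43493552530563, 'cy': 195.7489757563071, 'xyz': array([1093.65161834, -690.30715342,  899.98036283]), 'rotation': array([-2.25905402, -0.00514289,  0.68769942])}
side {'image': (384, 512, 3), 'vertical_fov': 50.29163900410983, 'cx': 258.68251773216724, 'cy': 189.4099793235295, 'xyz': array([-144.36645623,  715.19852907, 1192.08388134]), 'rotation': array([-2.38244208, -0.00725673, -2.35563059])}
wrist {'image': (384, 512, 3), 'vertical_fov': 70.5626448848428, 'cx': 254.300515444236, 'cy': 192.9788431449843, 'hand_eye': array([[ 9.99999830e-01,  5.02544095e-04, -2.95306051e-04,
        -1.11680680e+00],
       [ 4.39742335e-04, -3.17891811e-01,  9.48126892e-01,
        -1.26286873e+02],
       [ 3.82600196e-04, -9.48126861e-01, -3.17891978e-01,
         8.26556420e+01],
       [ 0.00000000e+00,  0.00000000e+00,  0.00000000e+00,
         1.00000000e+00]])}
0.15 [ 226.77672404 -473.22026396  247.78843997] [-1.57061385e+00  1.10056979e-03 -1.12403580e+00] 85.12235187270744
```

View pics/scene0.png

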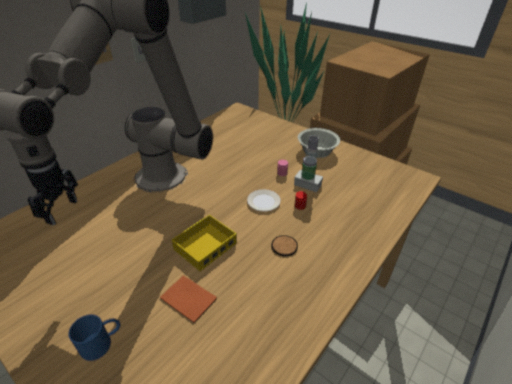

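View pics/side0.png

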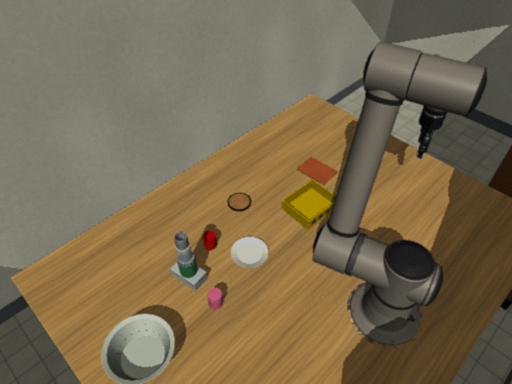

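View pics/wrist0.png

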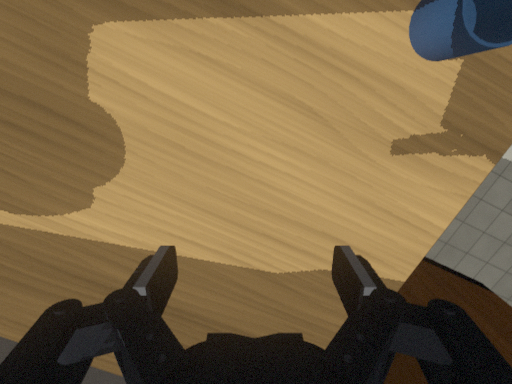

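Candidates for the pile and its baby jar: the pile (scene 309,165; side 183,260), the red jar (scene 301,200; side 210,240) and the pink jar (scene 283,168; side 215,298). The red and pink jars are decoys standing alone, so I choose the stack with clear, green and steel layers. Next I check it in close crops.

Run:
```python
import cv2,numpy as np
a=cv2.imread("pics/scene0.png")[115:225,245:355]; b=cv2.imread("pics/side0.png")[220:320,150:250]
f=lambda i:cv2.resize(i,(400,400),interpolation=cv2.INTER_CUBIC)
cv2.imwrite("pics/crop0.png",np.hstack([f(a),f(b)]))
```

```text
(no output)
```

View pics/crop0.png

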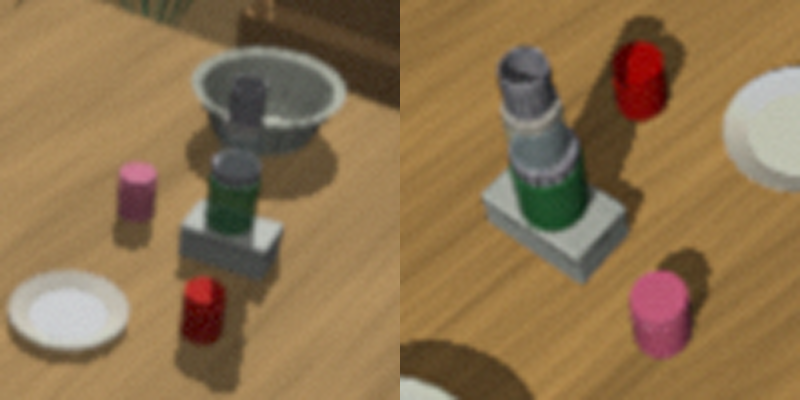

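```bash
cat > h.py <<'E'
from bench import ctrl
import cv2,numpy as np
from scipy.spatial.transform import Rotation as R
def cam(n):
    if n=="wrist":
        p=np.array(ctrl.current_position());o=ctrl.current_orientation()
    r=ctrl.read_camera(n)
    f=r["image"].shape[0]/2/np.tan(np.radians(r["vertical_fov"])/2)
    if n=="wrist":
        T=np.eye(4);T[:3,:3]=R.from_euler("xyz",o).as_matrix();T[:3,3]=p
        T=T@r["hand_eye"]
        Rm=T[:3,:3];c=T[:3,3]
    else: Rm=R.from_euler("xyz",r["rotation"]).as_matrix();c=np.array(r["xyz"])
    return dict(img=r["image"][:,:,::-1].copy(),f=f,cx=r["cx"],cy=r["cy"],R=Rm,c=c)
def ray(C,u,v):
    d=C["R"]@np.array([(u-C["cx"])/C["f"],(v-C["cy"])/C["f"],1]);return d/np.linalg.norm(d)
def onz(C,u,v,z):
    d=ray(C,u,v);return C["c"]+d*(z-C["c"][2])/d[2]
def proj(C,p):
    q=C["R"].T@(np.array(p)-C["c"]);return np.array([q[0]/q[2]*C["f"]+C["cx"],q[1]/q[2]*C["f"]+C["cy"]])
def tri(C1,p1,C2,p2):
    d1=ray(C1,*p1);d2=ray(C2,*p2)
    s=np.linalg.lstsq(np.c_[d1,-d2],C2["c"]-C1["c"],rcond=None)[0]
    a=C1["c"]+s[0]*d1;b=C2["c"]+s[1]*d2
    return (a+b)/2,np.linalg.norm(a-b)
def comps(m,n=3):
    k,l,s,c=cv2.connectedComponentsWithStats(m.astype(np.uint8))
    o=sorted(range(1,k),key=lambda i:-s[i,4])[:n]
    return [(l==i,s[i],c[i]) for i in o]
E
python3 - <<'E'
from h import *
np.set_printoptions(precision=1,suppress=True)
S=cam("scene");D=cam("side")
print("strainer top",tri(S,(313.5,138.4),D,(181.5,235.5)),onz(S,313.5,138.4,227),onz(D,181.5,235.5,227))
for nm,C in(("scene",S),("side",D)):
    hsv=cv2.cvtColor(C["img"],cv2.COLOR_BGR2HSV);h,s,v=cv2.split(hsv)
    masks=dict(yellow=((h>=22)&(h<=32)&(s>200)),tile=((h<10)&(s>120)&(v>120)&(s<215)),green=((h>50)&(h<90)&(s>120)),red=((h<5)&(s>230)),pink=((h>155)&(h<178)&(s>90)),white=((s<40)&(v>150)),blue=((h>100)&(h<120)&(s>120)),black=((v<45)))
    for k,m in masks.items():
        for mm,st,ct in comps(m,3):
            if st[4]>30: print(nm,k,st,ct,onz(C,*ct,0)[:2])
E
```

```text
strainer top (array([528.8, 356.4, 225.2]), np.float64(4.152701127055215)) [531.3 355.9 227. ] [525.6 356.1 227. ]
scene yellow [ 173  217   63   54 1572] [202.3 241.1] [ 421.1 -153.5]
scene tile [178 283  22  30 144] [187.5 296.5] [ 551.  -340.3]
scene tile [188 295  14  24  85] [194.4 306.2] [ 591.4 -349.8]
scene tile [170 279  20  20  74] [178.1 287.8] [ 505.2 -337.4]
scene green [280  45  10  54 194] [283.7  71.9] [-328.6 1380.8]
scene green [297  28  11  30 139] [301.8  41.8] [-640.5 2090.9]
scene green [303  74  14  30 136] [309.7  87. ] [ -35.3 1266.6]
scene pink [278 160  10  16 126] [282.  167.1] [368.4 396.8]
scene white [ 375    0  117   47 4130] [434.3  18.7] [ -18.3 3754.4]
scene white [ 293    0   81   28 1622] [336.7  10.3] [-1029.7  3422.9]
scene white [248 190  32  21 530] [263.4 200. ] [447.3 160.5]
scene blue [  70  316   39   44 1114] [ 89.7 337.2] [ 442.7 -597.2]
scene black [  13    0  188  224 8409] [89.2 98.6] [-976.2  234.8]
scene black [191   0  35  23 479] [207.3   9.1] [-2218.1  2475.2]
scene black [139 133  56  42 384] [165.6 152.8] [-130.6  136. ]
side yellow [ 282  179   54   50 1555] [308.5 203.1] [ 461.4 -176.8]
side tile [298 158  38  26 344] [316.6 170.2] [ 557.6 -343.1]
side green [180 263  16  14 147] [188.3 270.3] [550.1 345.1]
side red [204 231  12  19 176] [209.5 239.7] [597.8 211.7]
side pink [208 288  15  21 255] [214.8 297.9] [409.3 348.9]
side white [ 102  314   72   53 2168] [143.6 339.1] [455.7 587.7]
side white [232 237  36  27 793] [249.4 250.3] [463.8 142. ]
side white [185 269  20  15  98] [195.8 276.8] [512.7 343.2]
side black [ 363   69  149   89 1912] [445.8 114.8] [  363.5 -1096.8]
side black [ 385  240   53   40 1468] [409.6 259.5] [  45.7 -226.4]
side black [489 146  23  51 609] [503.7 175.6] [ -12.  -875.5]
```

Run:
```python
from h import *
np.set_printoptions(precision=2,suppress=True)
for p in [(400,0,450),(350,0,420),(400,-150,400),(530,356,450),(450,300,450),(530,356,300),(555,-343,60)]:
    for y in (-np.pi/2,np.pi/2,0,np.pi*.75,-np.pi/4):
        print(p,round(y,2),ctrl.ik(p,[-np.pi/2,0,y]))
S=cam("scene");D=cam("side")
print(tri(S,(285,245),D,(239,201)))
```

```text
(400, 0, 450) -1.57 [-0.19  0.02  1.38  0.    1.74  1.38]
(400, 0, 450) 1.57 [-0.19  0.02  1.38 -0.    1.74 -1.76]
(400, 0, 450) 0 [-0.19  0.02  1.38  0.    1.74 -0.19]
(400, 0, 450) 2.36 [-0.19  0.02  1.38 -0.    1.74 -2.55]
(400, 0, 450) -0.79 [-0.19  0.02  1.38  0.    1.74  0.59]
(350, 0, 420) -1.57 [-0.22 -0.08  1.56  0.    1.66  1.35]
(350, 0, 420) 1.57 [-0.22 -0.08  1.56 -0.    1.66 -1.79]
(350, 0, 420) 0 [-0.22 -0.08  1.56  0.    1.66 -0.22]
(350, 0, 420) 2.36 [-0.22 -0.08  1.56 -0.    1.66 -2.58]
(350, 0, 420) -0.79 [-0.22 -0.08  1.56  0.    1.66  0.57]
(400, -150, 400) -1.57 [-0.54  0.08  1.45  0.    1.61  1.03]
(400, -150, 400) 1.57 [-0.54  0.08  1.45 -0.    1.61 -2.11]
(400, -150, 400) 0 [-0.54  0.08  1.45  0.    1.61 -0.54]
(400, -150, 400) 2.36 [-0.54  0.08  1.45 -0.    1.61 -2.89]
(400, -150, 400) -0.79 [-0.54  0.08  1.45  0.    1.61  0.25]
(530, 356, 450) -1.57 [ 0.47  0.54  0.66 -0.    1.93  2.04]
(530, 356, 450) 1.57 [ 0.47  0.54  0.66  0.    1.93 -1.1 ]
(530, 356, 450) 0 [0.47 0.54 0.66 0.   1.93 0.47]
(530, 356, 450) 2.36 [ 0.47  0.54  0.66 -0.    1.93 -1.88]
(530,
[... 272 characters left out ...]
.91]
(450, 300, 450) -0.79 [0.45 0.31 1.03 0.   1.8  1.23]
(530, 356, 300) -1.57 [ 0.47  0.53  1.08 -0.    1.53  2.04]
(530, 356, 300) 1.57 [ 0.47  0.53  1.08  0.    1.53 -1.1 ]
(530, 356, 300) 0 [0.47 0.53 1.08 0.   1.53 0.47]
(530, 356, 300) 2.36 [ 0.47  0.53  1.08 -0.    1.53 -1.88]
(530, 356, 300) -0.79 [0.47 0.53 1.08 0.   1.53 1.26]
(555, -343, 60) -1.57 [-0.67  0.75  1.36  0.    1.03  0.9 ]
(555, -343, 60) 1.57 [-0.67  0.75  1.36 -0.    1.03 -2.24]
(555, -343, 60) 0 [-0.67  0.75  1.36  0.    1.03 -0.67]
(555, -343, 60) 2.36 [-0.67  0.75  1.36 -0.    1.03 -3.03]
(555, -343, 60) -0.79 [-0.67  0.75  1.36  0.    1.03  0.11]
(array([657.43,  12.51,   5.07]), np.float64(2.9062411498161054))
```

Run:
```python
from h import *
import pickle
t=ctrl.current_time_s()
P=[]
for i,p in enumerate([(380,-170,420),(430,260,430)]):
    ctrl.goto(p,[-np.pi/2,0,np.pi/2]);ctrl.wait(0.3);C=cam("wrist");P.append(C)
    cv2.imwrite(f"pics/sv{i}.png",C["img"]);print(ctrl.current_time_s()-t,ctrl.current_position())
pickle.dump(P,open("sv.pkl","wb"))
```

```text
2.1167 [ 379.96557563 -170.19453636  419.86237927]
4.0583 [430.20918446 259.55818544 430.03411782]
```

View pics/sv0.png

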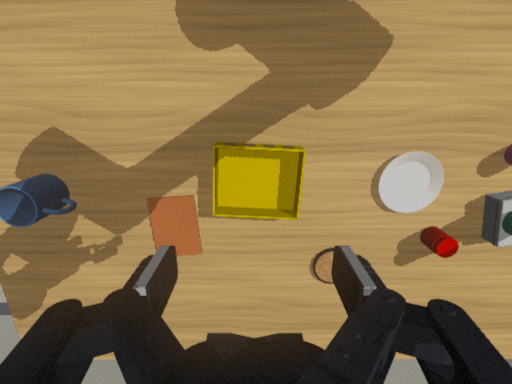

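View pics/sv1.png

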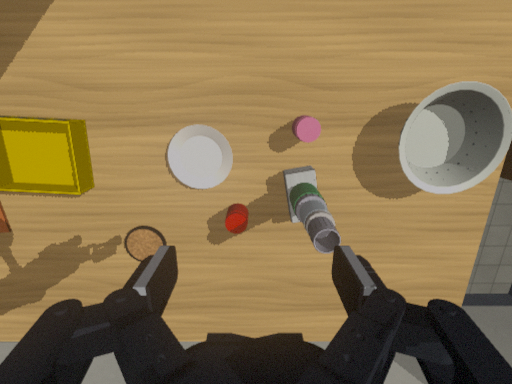

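Run:
```python
import cv2,numpy as np
a=cv2.imread("pics/sv0.png");b=cv2.imread("pics/sv1.png")
f=lambda i:cv2.resize(i,None,fx=4,fy=4,interpolation=cv2.INTER_CUBIC)
cv2.imwrite("pics/c1.png",f(a[130:270,135:325]))
cv2.imwrite("pics/c2.png",f(b[110:260,115:275]))
cv2.imwrite("pics/c3.png",f(b[110:260,265:375]))
```

```text
(no output)
```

View pics/c1.png

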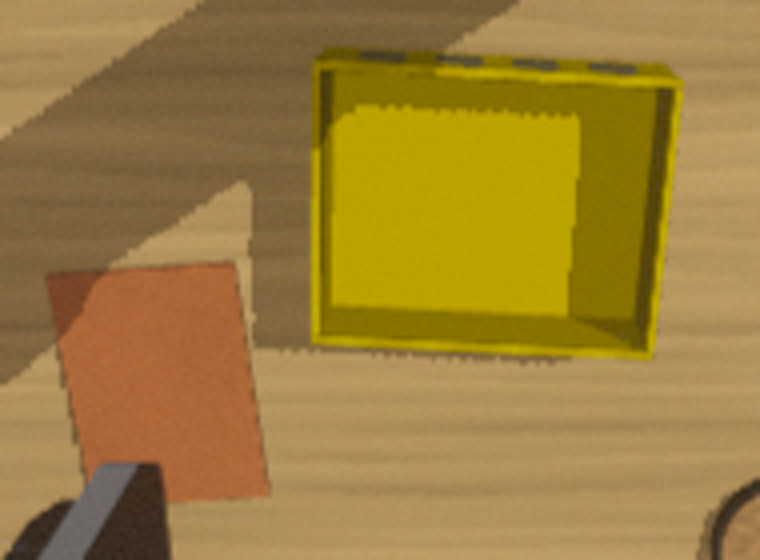

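View pics/c2.png

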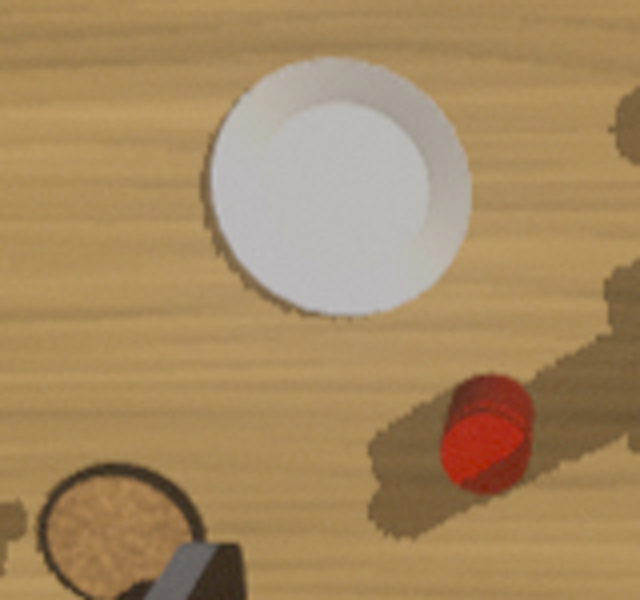

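View pics/c3.png

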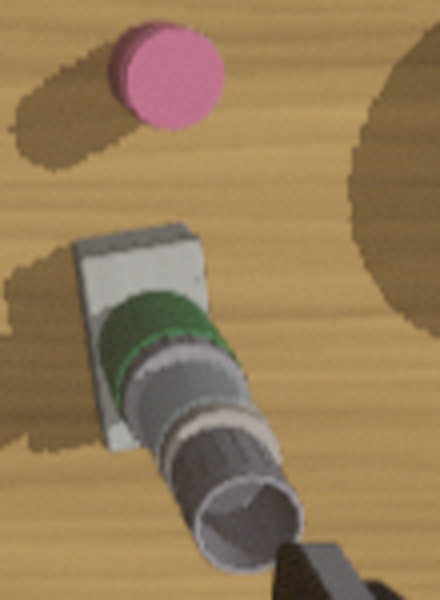

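Run:
```python
from h import *
import pickle
np.set_printoptions(precision=1,suppress=True)
A,B=pickle.load(open("sv.pkl","rb"))
F=lambda x,y,o:((x+.5)/4-.5+o[0],(y+.5)/4-.5+o[1])
def rect(C,pts,o,z):
    P=np.array([onz(C,*F(*p,o),z)[:2] for p in pts]);print(P.tolist().__repr__()[:0],P.ravel(),"sides",np.linalg.norm(np.roll(P,-1,0)-P,axis=1));return P
P=rect(A,[(316,54),(682,80),(653,356),(313,344)],(135,130),50);print("crate",P.mean(0),np.degrees([np.arctan2(*(P[1]-P[0])[::-1]),np.arctan2(*(P[2]-P[3])[::-1])]))
P=rect(A,[(47,275),(237,262),(269,495)],(135,130),8);print("tile",(P[0]+P[2])/2,"x-axis",np.degrees(np.arctan2(*(P[2]-P[1])[::-1])),"y",np.degrees(np.arctan2(*(P[1]-P[0])[::-1])))
for x in [(210,187),(471,187),(340.5,58),(340.5,316),(340.5,187)]: print("saucer",onz(B,*F(*x,(115,110)),13)[:2])
P=rect(B,[(80,260),(200,238),(108,450)],(265,110),45);print("tin edge",np.degrees(np.arctan2(*(P[2]-P[0])[::-1])),np.degrees(np.arctan2(*(P[1]-P[0])[::-1])),(P[1]+P[2])/2)
for x in [(193,523),(302,523),(247,474),(247,572),(247,523)]: print("str",onz(B,*F(*x,(265,110)),227)[:2])
def circ(C,mask,z):
    ys,xs=np.nonzero(mask);P=np.array([onz(C,x,y,z)[:2] for x,y in zip(xs,ys)])
    M=np.c_[2*P,np.ones(len(P))];s=np.linalg.lstsq(M,(P**2).sum(1),rcond=None)[0]
    return s[:2],np.sqrt(s[2]+s[0]**2+s[1]**2)
for C,(x0,x1,y0,y1) in((A,(305,333,240,290)),(B,(118,155,220,262))):
    m=np.zeros(C["img"].shape[:2],bool);v=C["img"].max(2);m[y0:y1,x0:x1]=(v[y0:y1,x0:x1]<70)
    m2=m.copy()
    if C is B: m2[248:,135:]=0
    print("coaster",m2.sum(),circ(C,m2,8))
    h=cv2.cvtColor(C["img"],cv2.COLOR_BGR2HSV)
    w=(h[...,1]<40)&(h[...,2]>140)
    for mm,st,ct in comps(w,4):
        print(st); 
        if 1500<st[4]<4500:
            cs=cv2.findContours(mm.astype(np.uint8),0,1)[0];k=np.zeros_like(m,np.uint8);cv2.drawContours(k,cs,-1,1,1);print("saucer circ",circ(C,k>0,13))
    pk=((h[...,0]>155)&(h[...,0]<178)&(h[...,1]>90))
    rd=((h[...,0]<5)&(h[...,1]>200))
    for n,m in(("pink",pk),("red",rd)):
        for mm,st,ct in comps(m,1): print(n,st,onz(C,*ct,30))
```

```text
[ 369.2 -242.4  381.1  -75.4  518.6  -81.7  512.  -250.7] sides [167.3 137.7 169.1 143.1]
crate [ 445.2 -162.6] [85.9 87.8]
 [ 490.6 -395.7  483.4 -295.2  622.6 -287. ] sides [100.7 139.4 171. ]
tile [ 556.6 -341.3] x-axis 3.3648984868128218 y 94.08476424544956
saucer [452.9  85. ]
saucer [453.  216.8]
saucer [389.6 155. ]
saucer [521.3 146.4]
saucer [452.9 150.9]
 [482.7 320.  471.8 377.5 583.7 337.9] sides [ 58.6 118.7 102.6]
tin edge 10.075602357857951 100.72952450402083 [527.8 357.7]
str [527.3 340.6]
str [527.3 377.6]
str [508.9 357.4]
str [546.3 360.5]
str [527.3 358.9]
coaster 80 (array([649.6,  -2.8]), np.float64(32.313141215807605))
[ 379  152   65   61 3072]
saucer circ (array([455.6, 151.1]), np.float64(64.34268206472235))
[384 360  43  24 777]
[ 82 360  43  24 715]
[  0 316  20  46 601]
pink [504 145   8  19  87] [393.7 318.9  30. ]
red [432 227  26  30 407] [587.7 240.1  30. ]
coaster 48 (array([656.8,  12.5]), np.float64(44.893274588156885))
[ 399   82  113  112 5050]
[ 168  125   64   64 3230]
saucer circ (array([455.6, 150.4]), np.float64(64.24419977318908))
[286 170  31  19 374]
[384 366  37  18 245]
pink [295 116  26  26 509] [396.9 361.5  30. ]
red [226 213  21  16 141] [584.6 219.9  30. ]
```

Run:
```python
from h import *
np.set_printoptions(precision=2,suppress=True)
Y=np.radians(100.4)
ctrl.goto((527.5,358.3,330),[-np.pi/2,0,Y]);ctrl.wait(0.3)
print(ctrl.current_position(),ctrl.current_time_s())
C=cam("wrist");cv2.imwrite("pics/p1.png",C["img"])
import pickle;pickle.dump(C,open("p1.pkl","wb"))
print(proj(C,(527.5,358.3,227)),proj(C,(527.5,358.3,183)))
```

```text
[527.37 357.86 331.78] 5.425
[253.08 196.89] [253.21 182.97]
```

View pics/p1.png

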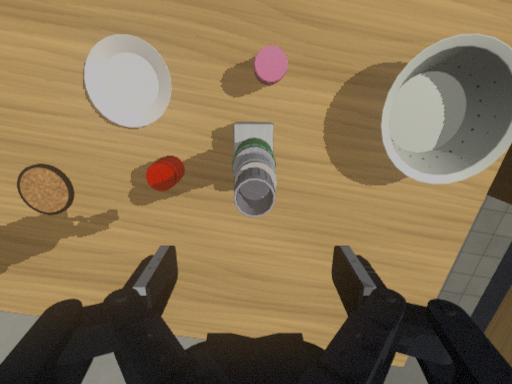

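Run:
```python
import cv2
b=cv2.imread("pics/p1.png")
cv2.imwrite("pics/p1c.png",cv2.resize(b[115:225,200:310],None,fx=5,fy=5,interpolation=cv2.INTER_CUBIC))
```

```text
(no output)
```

View pics/p1c.png

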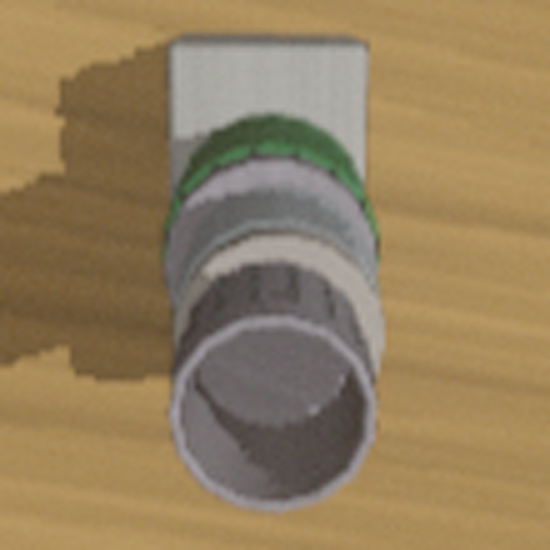

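Run:
```python
from h import *
np.set_printoptions(precision=2,suppress=True)
t=ctrl.current_time_s()
ctrl.movel((527.3,359.2,209),None,120)
ctrl.command_gripper(30,25)
print(ctrl.current_width(),ctrl.current_wrist_force(),ctrl.current_position())
ctrl.movel((527.3,359.2,300),None,150)
ctrl.wait(0.2);print(ctrl.current_width(),ctrl.current_wrist_force(),ctrl.current_time_s()-t)
C=cam("wrist");cv2.imwrite("pics/p2.png",C["img"])
import pickle;pickle.dump(C,open("p2.pkl","wb"))
```

```text
37.43058837116606 [-0.21 -0.17  2.67] [527.47 359.27 209.45]
37.73389411847051 [-1.13  0.33 -1.15] 2.6083
```

View pics/p2.png

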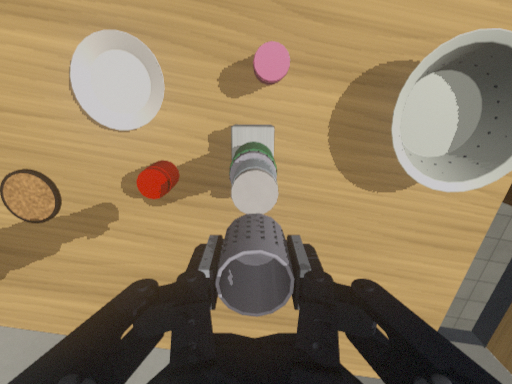

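```bash
python3 - <<'E'
import cv2
b=cv2.imread("pics/p2.png")
cv2.imwrite("pics/p2c.png",cv2.resize(b[115:325,200:310],None,fx=2.8*1.3,fy=2.8*1.3*.78,interpolation=cv2.INTER_CUBIC))
E
python3 - <<'E'
from h import *
import pickle
np.set_printoptions(precision=1,suppress=True)
def circ(C,mask,z):
    ys,xs=np.nonzero(mask);P=np.array([onz(C,x,y,z)[:2] for x,y in zip(xs,ys)])
    M=np.c_[2*P,np.ones(len(P))];s=np.linalg.lstsq(M,(P**2).sum(1),rcond=None)[0]
    return s[:2],np.sqrt(s[2]+s[0]**2+s[1]**2)
for n in("p1","p2"):
    C=pickle.load(open(n+".pkl","rb"));h=cv2.cvtColor(C["img"],cv2.COLOR_BGR2HSV)
    x1=85;m=np.zeros(h.shape[:2],bool);m[150:225,:x1]=h[150:225,:x1,2]<75
    for mm,st,ct in comps(m,2): print(st,"coaster",circ(C,mm,8))
    w=(h[...,1]<45)&(h[...,2]>120)
    for mm,st,ct in comps(w,6):
        cs=cv2.findContours(mm.astype(np.uint8),0,1)[0];k=np.zeros(mm.shape,np.uint8);cv2.drawContours(k,cs,-1,1,1)
        print(st,ct,"saucer",circ(C,k>0,13),"lid",circ(C,k>0,183))
E
```

```text
[ 18 164  56  51 326] coaster (array([656.1,  12.5]), np.float64(44.16799666129447))
[ 21 196   7   8   8] coaster (array([673.9, -14.7]), np.float64(13.657676981728441))
[ 381   34  131  150 9478] [433.6 116.5] saucer (array([411.1, 652.7]), np.float64(97.87858187389038)) lid (array([424.7, 534.8]), np.float64(60.47516949545993))
[  84   34   88   93 6323] [127.2  80.3] saucer (array([455.3, 150.5]), np.float64(64.91518761656381)) lid (array([452.1, 224.6]), np.float64(40.108437400522604))
[   0  311   39   52 1044] [ 12.7 330.2] saucer (array([999. , -61.2]), np.float64(56.85511173400732)) lid (array([788. ,  93.8]), np.float64(35.12844641816631))
[ 82 353  44  31 898] [103.9 371.1] saucer (array([1066.8,  116. ]), np.float64(45.57274703919875)) lid (array([829.9, 203.3]), np.float64(28.15753506850474))
[234 147  43  70 856] [258.3 172.8] saucer (array([578.2, 366.8]), np.float64(44.683606217552914)) lid (array([528. , 358.2]), np.float64(27.608171347981372))
[234 123  39  28 699] [253.5 132.3] saucer (array([499.5, 353.7]), np.float64(27.13547593083998)) lid (array([479.4, 350.1])
[... 477 characters left out ...]
d (array([451.9, 231. ]), np.float64(38.19687333694341))
[ 231  152   47   64 2217] [255.3 184.9] saucer (array([569.1, 368.8]), np.float64(43.789467981267535)) lid (array([518.8, 359.3]), np.float64(25.729818408536108))
[   0  326   66   58 2080] [ 21.9 349.7] saucer (array([1004.2,  -12.8]), np.float64(71.31604046928317)) lid (array([774.4, 135.1]), np.float64(41.903883638951555))
[231 125  43  32 881] [252.3 136.2] saucer (array([502.8, 352.9]), np.float64(29.08021731737287)) lid (array([479.8, 350. ]), np.float64(17.086955958847945))
[125 348  45  36 811] [150.1 366.2] saucer (array([986.6, 221.7]), np.float64(46.77796622604028)) lid (array([764.1, 272.9]), np.float64(27.48580039914197))
```

View pics/p2c.png

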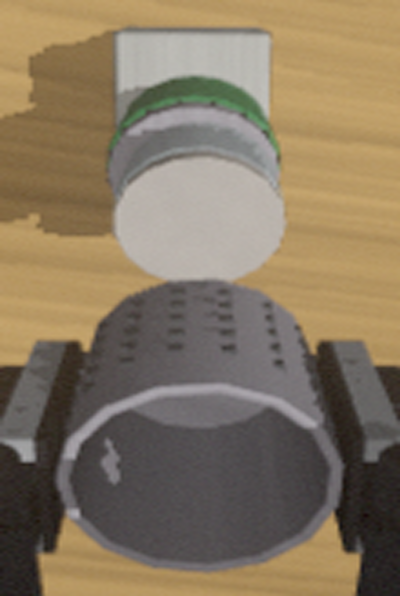

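Run:
```python
from h import *
import pickle
np.set_printoptions(precision=1,suppress=True)
C=pickle.load(open("p2.pkl","rb"))
p=np.array(ctrl.current_position());print(p)
for u in [(254.7,191.1),(254.7,168.4),(254.7,213.4)]:print("lid",onz(C,*u,183))
q=onz(C,254.9,282.5,p[2]+18);print("rim",q,R.from_euler("xyz",ctrl.current_orientation()).as_matrix().T@(q-p))
print(ctrl.current_orientation())
```

```text
[527.1 359.1 299. ]
lid [524.5 360.4 183. ]
lid [503.1 356.4 183. ]
lid [546.8 364.5 183. ]
rim [526.3 360.6 317. ] [  1.6 -18.    0.5]
[-1.6  0.   1.8]
```

Run:
```python
from h import *
np.set_printoptions(precision=2,suppress=True)
t=ctrl.current_time_s()
ctrl.movel((455.3,150.5,260),None,250)
ctrl.movel((455.3,150.5,60),None,150)
print(ctrl.current_wrist_force())
ctrl.movel((455.3,150.5,30.5),None,40)
ctrl.wait(0.2);print(ctrl.current_wrist_force(),ctrl.current_position())
ctrl.command_gripper(60)
print(ctrl.current_wrist_force(),ctrl.current_position())
ctrl.movel((455.3,150.5,230),None,200)
print(ctrl.current_time_s()-t)
C=cam("wrist");cv2.imwrite("pics/p3.png",C["img"])
import pickle;pickle.dump(C,open("p3.pkl","wb"))
print(proj(C,(455.3,150.5,48)),proj(C,(455.3,150.5,13)))
```

```text
[-0.44 -0.64 -0.34]
[-1.27  0.22  1.52] [455.3  150.5   30.42]
[ 0.6  -0.39 -0.39] [455.42 150.53  30.47]
5.1167
[253.05 176.08] [253.15 169.11]
```

View pics/p3.png

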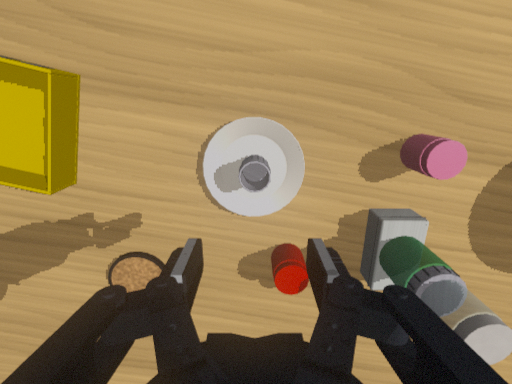

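Run:
```python
from h import *
np.set_printoptions(precision=2,suppress=True)
t=ctrl.current_time_s()
ctrl.command_gripper(82)
ctrl.movel((525,360.3,262),None,250)
ctrl.wait(0.1)
ctrl.movel((525,360.3,152),None,100)
ctrl.command_gripper(40,35)
print(ctrl.current_width(),ctrl.current_wrist_force(),ctrl.current_position())
ctrl.movel((525,360.3,170),None,60)
ctrl.movel((525,360.3,240),None,150)
ctrl.wait(0.2);print(ctrl.current_width(),ctrl.current_wrist_force(),ctrl.current_time_s()-t)
C=cam("wrist");cv2.imwrite("pics/p4.png",C["img"])
import pickle;pickle.dump(C,open("p4.pkl","wb"))
```

```text
46.11513541108513 [ 0.2  -0.39  3.44] [525.3  360.38 152.62]
45.96435658889342 [-0.56 -0.04 -0.63] 4.425000000000001
```

View pics/p4.png

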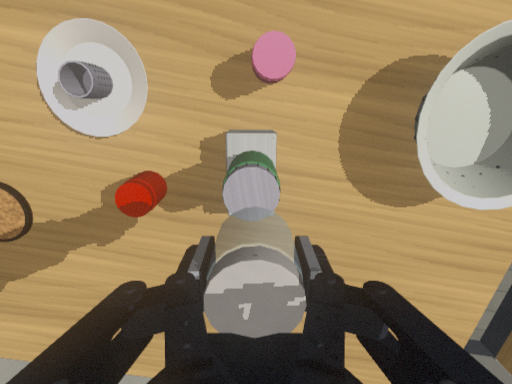

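Run:
```python
from h import *
import pickle
np.set_printoptions(precision=1,suppress=True)
C=pickle.load(open("p4.pkl","rb"))
p=np.array(ctrl.current_position());Rm=R.from_euler("xyz",ctrl.current_orientation()).as_matrix()
for u in [(251.5,190.5),(223,192),(280,192),(251.5,162)]:print("green lid",onz(C,*u,125))
for u in [(254.5,292),(254.5,335),(254.5,249),(204,292),(305,292)]:
    q=onz(C,*u,p[2]+30.5);print("held lid",q,Rm.T@(q-p))
cv2.imwrite("pics/p4c.png",cv2.resize(C["img"][120:345,190:320],None,fx=3.5,fy=2.6,interpolation=cv2.INTER_CUBIC))
```

```text
green lid [521.3 358.2 125. ]
green lid [527.5 332.3 125. ]
green lid [517.9 384.5 125. ]
green lid [494.8 353.4 125. ]
held lid [519.4 360.6 269.3] [  1.4 -30.5   5.1]
held lid [542.3 364.8 269.3] [  1.4 -30.5 -18.1]
held lid [499.2 356.9 269.3] [  1.4 -30.4  25.7]
held lid [523.3 339.6 269.3] [-20.  -30.5   5.1]
held lid [515.5 381.6 269.3] [ 22.8 -30.5   5.2]
```

View pics/p4c.png

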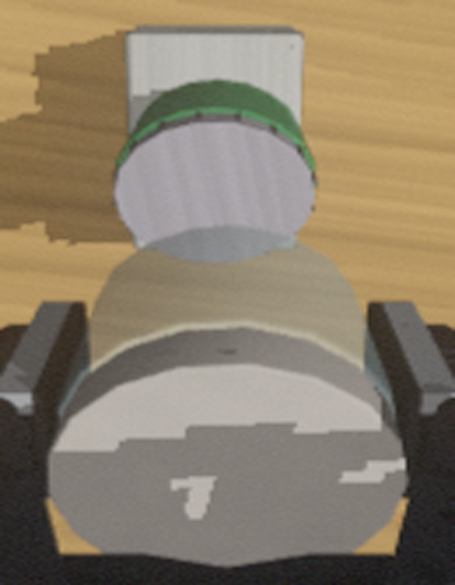

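Run:
```python
from h import *
np.set_printoptions(precision=2,suppress=True)
t=ctrl.current_time_s()
ctrl.movel((656,12.5,200),None,250)
ctrl.movel((656,12.5,60),None,150)
print(ctrl.current_wrist_force())
ctrl.movel((656,12.5,35.5),None,40)
ctrl.wait(0.2);print(ctrl.current_wrist_force(),ctrl.current_position())
ctrl.command_gripper(70)
print(ctrl.current_wrist_force(),ctrl.current_position())
ctrl.movel((656,12.5,220),None,200)
print(ctrl.current_time_s()-t,ctrl.current_time_s())
C=cam("wrist");cv2.imwrite("pics/p5.png",C["img"])
import pickle;pickle.dump(C,open("p5.pkl","wb"))
print(proj(C,(656,12.5,66)),proj(C,(656,12.5,8)))
```

```text
[ 0.29  0.16 -0.35]
[-3.32 -0.7   5.37] [655.88  12.52  35.67]
[-0.08 -0.12 -1.29] [656.08  12.52  35.22]
5.116700000000002 22.8917
[252.69 182.92] [252.9  170.13]
```

View pics/p5.png

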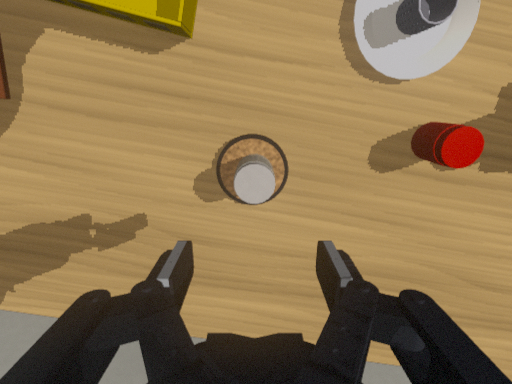

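Run:
```python
from h import *
np.set_printoptions(precision=2,suppress=True)
t=ctrl.current_time_s()
ctrl.command_gripper(85)
ctrl.movel((523.5,358.6,230),None,250)
ctrl.wait(0.3)
C=cam("wrist");cv2.imwrite("pics/p6.png",C["img"])
import pickle;pickle.dump(C,open("p6.pkl","wb"))
print(proj(C,(523.5,358.6,125)),proj(C,(523.5,358.6,45)),ctrl.current_time_s())
cv2.imwrite("pics/p6c.png",cv2.resize(C["img"][110:240,190:320],None,fx=4,fy=4,interpolation=cv2.INTER_CUBIC))
```

```text
[253.34 196.63] [253.53 174.25] 25.225
```

View pics/p6c.png

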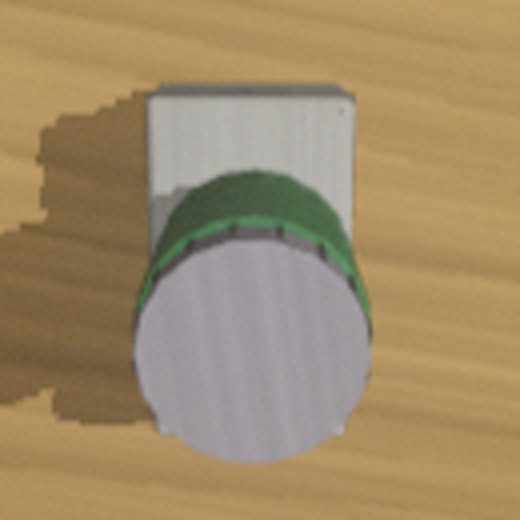

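Run:
```python
from h import *
np.set_printoptions(precision=2,suppress=True)
t=ctrl.current_time_s()
ctrl.movel((523.5,358.8,81),None,100)
ctrl.command_gripper(50,50)
print(ctrl.current_width(),ctrl.current_wrist_force(),ctrl.current_position())
ctrl.movel((523.5,358.8,100),None,50)
ctrl.movel((523.5,358.8,200),None,150)
ctrl.wait(0.2);print(ctrl.current_width(),ctrl.current_wrist_force(),ctrl.current_time_s()-t)
C=cam("wrist");cv2.imwrite("pics/p7.png",C["img"])
import pickle;pickle.dump(C,open("p7.pkl","wb"))
```

```text
56.77170624733148 [ 0.06 -3.33  5.59] [523.99 358.62  81.84]
56.89638173067371 [ 0.16 -0.3  -3.37] 3.5666999999999973
```

View pics/p7.png

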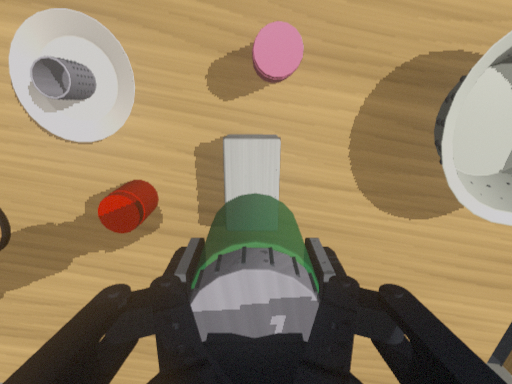

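Run:
```python
from h import *
np.set_printoptions(precision=2,suppress=True)
t=ctrl.current_time_s()
ctrl.movel((460,-20,290),[-np.pi/2,0,np.pi/2],250)
ctrl.wait(0.3)
C=cam("wrist");cv2.imwrite("pics/p8.png",C["img"])
import pickle;pickle.dump(C,open("p8.pkl","wb"))
print(ctrl.current_time_s()-t)
```

```text
2.0749999999999993
```

View pics/p8.png

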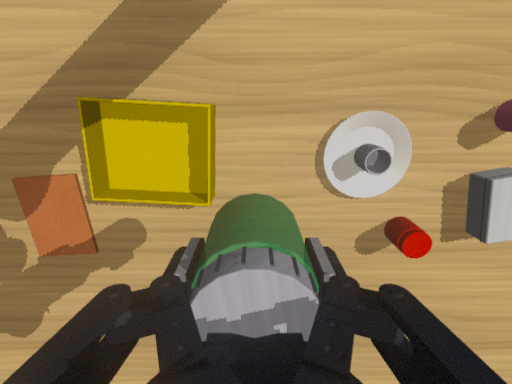

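Run:
```python
import cv2
b=cv2.imread("pics/p8.png")
cv2.imwrite("pics/p8c.png",cv2.resize(b[85:270,5:225],None,fx=3.5,fy=3.2,interpolation=cv2.INTER_CUBIC))
```

```text
(no output)
```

View pics/p8c.png

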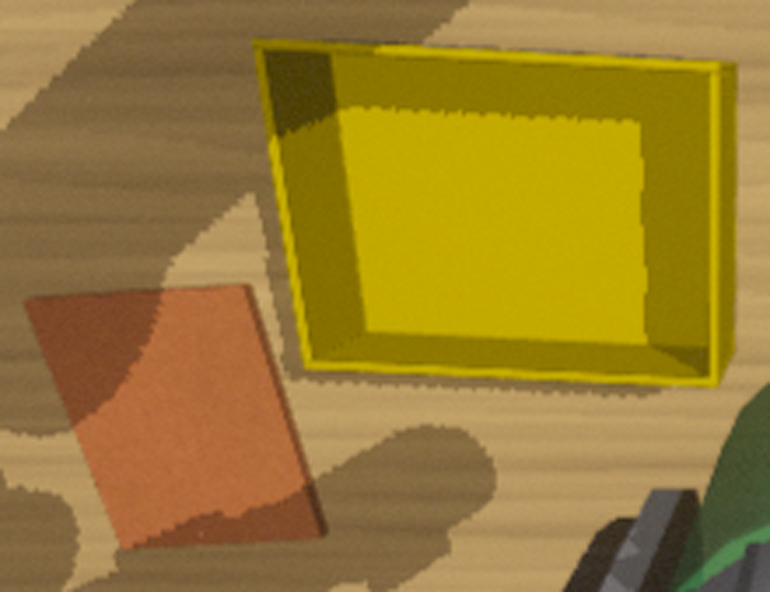

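Run:
```python
from h import *
import pickle
np.set_printoptions(precision=1,suppress=True)
C=pickle.load(open("p8.pkl","rb"))
F=lambda x,y:((x+.5)/3.5-.5+5,(y+.5)/3.2-.5+85)
for n,z,pts in(("crate",50,[(255,40),(722,64),(718,386),(306,369)]),("tile",8,[(25,299),(246,285),(319,535),(120,549)])):
    P=np.array([onz(C,*F(*p),z)[:2] for p in pts]);e=np.roll(P,-1,0)-P
    print(n,P.ravel(),P.mean(0),np.linalg.norm(e,axis=1),np.degrees(np.arctan2(e[:,1],e[:,0])))
```

```text
crate [ 372.9 -243.   381.8  -73.7  520.1  -82.3  512.1 -250.8] [ 446.7 -162.5] [169.5 138.5 168.7 139.4] [ 87.   -3.5 -92.7 176.8]
tile [ 491.3 -395.5  484.1 -295.8  621.8 -288.9  630.4 -388.2] [ 556.9 -342.1] [100.  137.8  99.7 139.4] [  94.1    2.9  -85.  -177. ]
```

Run:
```python
from h import *
np.set_printoptions(precision=2,suppress=True)
t=ctrl.current_time_s()
x,y=446,-162.6
ctrl.movel((x,y,200),[-np.pi/2,0,np.radians(87)],200)
ctrl.movel((x,y,70),None,120)
print(ctrl.current_wrist_force())
ctrl.movel((x,y,41.3),None,35)
ctrl.wait(0.2);print(ctrl.current_wrist_force(),ctrl.current_position())
ctrl.command_gripper(74)
print(ctrl.current_wrist_force(),ctrl.current_position())
ctrl.movel((x,y,230),None,180)
print(ctrl.current_time_s()-t,ctrl.current_time_s())
C=cam("wrist");cv2.imwrite("pics/p9.png",C["img"])
print(proj(C,(x,y,84)),proj(C,(x,y,4)))
```

```text
[ 0.41  0.61 -3.17]
[-0.1   0.43 -3.28] [ 446.11 -162.66   41.43]
[-0.81 -0.92  0.02] [ 446.26 -162.75   41.57]
4.9166000000000025 35.8333
[252.49 185.13] [252.79 167.68]
```

View pics/p9.png

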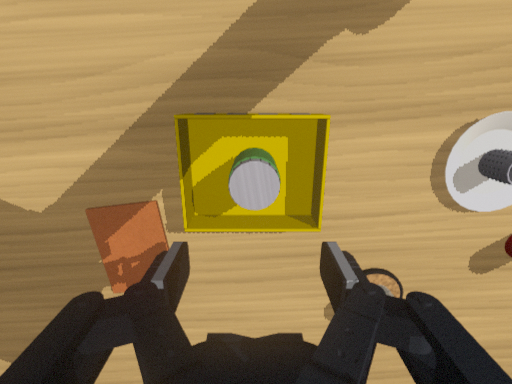

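Run:
```python
from h import *
np.set_printoptions(precision=2,suppress=True)
ctrl.command_gripper(85)
ctrl.movel((525,358.5,200),[-np.pi/2,0,np.radians(100.4)],250)
ctrl.wait(0.3)
C=cam("wrist");cv2.imwrite("pics/p10.png",C["img"])
import pickle;pickle.dump(C,open("p10.pkl","wb"))
print(proj(C,(527,358,45)))
cv2.imwrite("pics/p10c.png",cv2.resize(C["img"][110:260,190:320],None,fx=4,fy=4,interpolation=cv2.INTER_CUBIC))
```

```text
[252.43 183.09]
```

View pics/p10c.png

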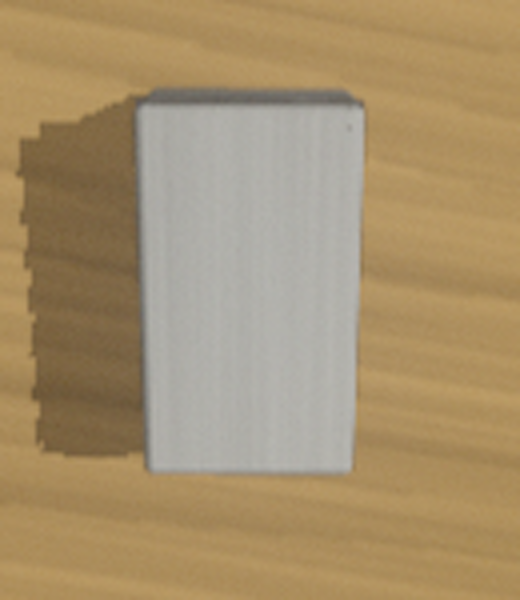

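View pics/p10.png

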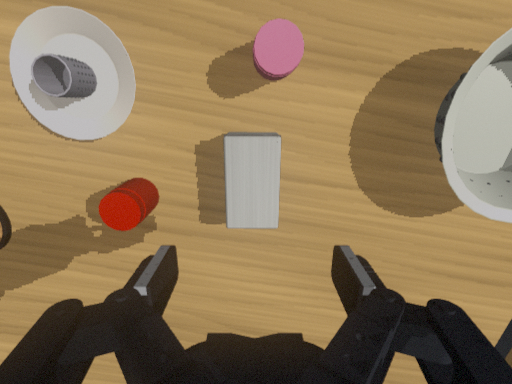

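Run:
```python
from h import *
import pickle
np.set_printoptions(precision=1,suppress=True)
C=pickle.load(open("p10.pkl","rb"))
F=lambda x,y:((x+.5)/4-.5+190,(y+.5)/4-.5+110)
P=np.array([onz(C,*F(*p),45)[:2] for p in [(137,104),(363,104),(353,471),(149,471)]]);e=np.roll(P,-1,0)-P
c=P.mean(0);print(c,np.linalg.norm(e,axis=1),np.degrees(np.arctan2(e[:,1],e[:,0])))
assert np.hypot(*(c-[527,358]))<6
x,y=c
ctrl.movel((x,y,24),None,120)
ctrl.command_gripper(52,60)
print(ctrl.current_width(),ctrl.current_wrist_force(),ctrl.current_position())
ctrl.movel((x,y,60),None,80);ctrl.movel((x,y,180),None,200)
print(ctrl.current_width(),ctrl.current_wrist_force(),ctrl.current_time_s())
C=cam("wrist");cv2.imwrite("pics/p11.png",C["img"]);pickle.dump((C,ctrl.current_position(),ctrl.current_orientation()),open("p11.pkl","wb"))
cv2.imwrite("pics/p11c.png",cv2.resize(C["img"][170:384,160:350],None,fx=2.8,fy=2.8,interpolation=cv2.INTER_CUBIC))
```

```text
[528.1 358. ] [ 57.7 103.2  58.3 103.2] [ 100.4   10.6  -79.6 -169.7]
59.46504117713645 [-1.  -1.4  4.8] [528.6 358.2  24.8]
59.840825658383785 [-0.8  0.5 -2.6] 42.0917
```

View pics/p11c.png

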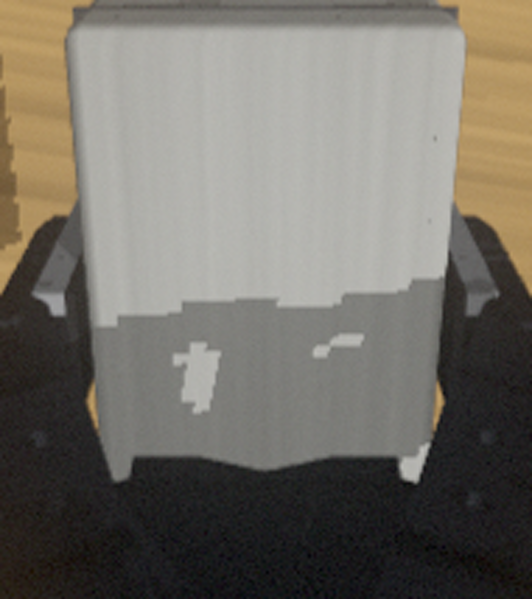

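Run:
```python
from h import *
import pickle
np.set_printoptions(precision=2,suppress=True)
C,p,o=pickle.load(open("p11.pkl","rb"));Rm=R.from_euler("xyz",o).as_matrix()
for v in (177.9,341.4):
    q=onz(C,254.5,v,p[2]+20.2);print(Rm.T@(q-p))
x,y=556.8,-341.8
ctrl.movel((x,y,180),[-np.pi/2,0,np.radians(93.7)],250)
ctrl.movel((x,y,60),None,150)
print(ctrl.current_wrist_force())
ctrl.movel((x,y,33),None,35)
ctrl.wait(0.2);print(ctrl.current_wrist_force(),ctrl.current_position())
ctrl.command_gripper(76)
print(ctrl.current_wrist_force(),ctrl.current_position())
ctrl.movel((x,y,230),None,180)
ctrl.wait(0.2)
C=cam("wrist");cv2.imwrite("pics/p12.png",C["img"]);pickle.dump(C,open("p12.pkl","wb"))
print(ctrl.current_time_s())
cv2.imwrite("pics/p12c.png",cv2.resize(C["img"][110:250,180:330],None,fx=4,fy=4,interpolation=cv2.INTER_CUBIC))
```

```text
[  1.47 -20.02  51.79]
[  1.52 -20.32 -34.01]
[-0.37 -0.03 -2.83]
[ 0.83 -0.24 -1.6 ] [ 556.86 -341.81   32.95]
[-1.11  0.08 -0.59] [ 557.02 -341.96   33.34]
48.9667
```

View pics/p12c.png

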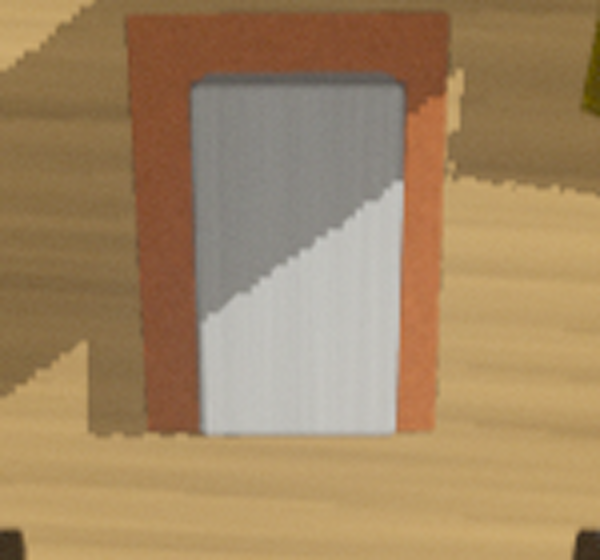

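Run:
```python
from h import *
import pickle
np.set_printoptions(precision=1,suppress=True)
C=pickle.load(open("p12.pkl","rb"))
F=lambda x,y:((x+.5)/4-.5+180,(y+.5)/4-.5+110)
for n,z,pts in(("tin",53,[(190,84),(405,84),(397,434),(203,434)]),("tile",8,[(127,16),(448,12),(435,432),(149,432)])):
    P=np.array([onz(C,*F(*p),z)[:2] for p in pts]);e=np.roll(P,-1,0)-P
    print(n,P.mean(0),np.linalg.norm(e,axis=1),np.degrees(np.arctan2(e[:,1],e[:,0])))
# survey view, check all
ctrl.goto((380,-60,420),[-np.pi/2,0,np.pi/2]);ctrl.wait(0.3)
C=cam("wrist");cv2.imwrite("pics/fin.png",C["img"]);pickle.dump(C,open("fin.pkl","wb"))
for n in("scene","side"): cv2.imwrite(f"pics/fin_{n}.png",cam(n)["img"])
print(ctrl.current_time_s())
```

```text
tin [ 556.4 -339.9] [ 58.7 103.9  58.8 103.9] [  93.7    4.2  -86.3 -175.9]
tile [ 557.8 -342.6] [ 98.6 140.3  99.5 139. ] [  94.4    4.4  -86.3 -176. ]
50.8417
```

View pics/fin.png

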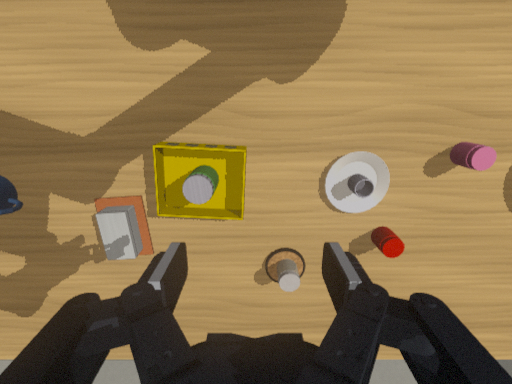

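View pics/fin_scene.png

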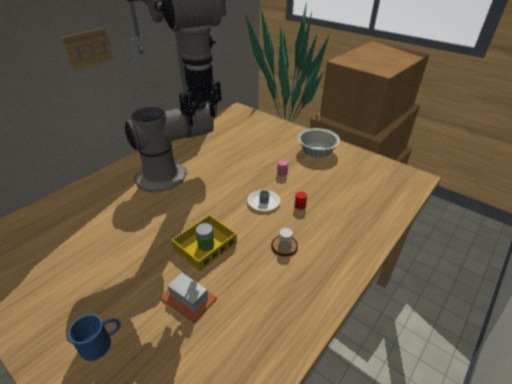

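Run:
```python
from h import *
import pickle
C=pickle.load(open("fin.pkl","rb"));k=4
T=[]
for x,y,zt,r,zb,rb in((455.3,150.5,48,19,13,66),(656,12.5,66,22.5,8,46),(446,-162.6,84,27,50,0)):
    u,v=map(int,proj(C,(x,y,zt/2)));I=cv2.resize(C["img"][v-32:v+32,u-32:u+32],None,fx=k,fy=k,interpolation=cv2.INTER_CUBIC)
    for z,rr,col in((zt,r,(255,0,255)),(zb,rb,(255,255,0))):
        if rr:
            a=np.linspace(0,2*np.pi,60);q=np.array([proj(C,(x+rr*np.cos(t),y+rr*np.sin(t),z)) for t in a])
            cv2.polylines(I,[np.int32((q-[u-32,v-32]+.5)*k)],True,col,1)
    T.append(I)
cv2.imwrite("pics/finc.png",np.hstack(T))
```

```text
(no output)
```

View pics/finc.png

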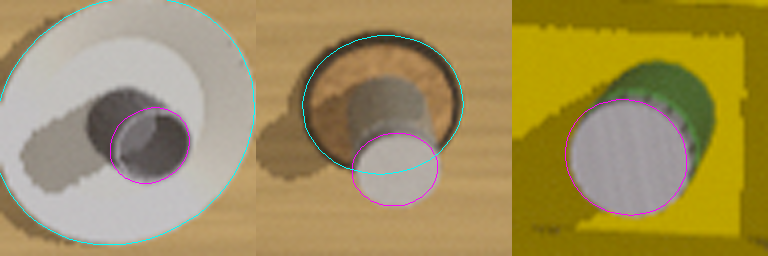

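The overlay puts all three tops within 2–3 mm of where they should be, and the saucer and coaster outlines fit. Everything stands upright, the mug and colander look unmoved, and the gripper is clear, so I hand in.

Run:
```python
from bench import ctrl
print(ctrl.current_wrist_force(),ctrl.current_time_s());print(ctrl.hand_in())
```

```text
[-0.45004749  0.55209798 -0.49182927] 50.8417
the job is handed in; nothing more can be done
None
```

I took the pile apart from the top down, set each piece in its place, and handed the job in at about 51 s of the 128 s allowed. `hand_in()` reports no verdict.

| Piece | Place | Last check |
|---|---|---|
| Strainer | saucer | upright, rim within about 2–3 mm of the target position |
| Baby food jar | coaster | upright, lid within about 2–3 mm of the target position |
| Green jar | crate | upright, lid within about 2–3 mm of the target position |
| Tin | tile | centres about 3 mm apart, long sides parallel within about 0.5° |

- **Bystanders:** the mug and colander look unmoved in the final scene picture, but I did not measure them. The red and pink jars were left alone.
- **Release:** each piece was let go at or within about 1 mm of contact, and the gripper ended clear of everything.
- **Disagreements:** the scene and side camera rays to the strainer's rim missed each other by about 4 mm, so I used the wrist camera for the positions. One check of the held tin suggested it sat about 9 mm off along its length. That image was partly hidden by the gripper, and the measurement after placing (about 3 mm) did not bear it out.

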